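# Open the digestion block and seat the raised vial

## Task

One glass vial in the small heating block stands higher than the others. Press down the latch paddle at the front so the clear hood springs ajar, flip the hood up and over with a fingertip until it stays open by its own weight, then gently push the raised vial down until it is fully seated like the others, and leave the hood standing open. Only touch and push with the fingertips: do not grasp or lift anything, and leave the bottle, the small vial and the carton beside the block where they stand.

Things in the scene. Friction and masses are not known exactly. Their poses are not given: they have to be found in the camera images.
- digester: Fixed white heating block: 227 mm deep (own x -117 to +110), 170 wide, 82 high at its flat well plate, 132 over the shut hood. Origin: centre of its underside, on the bench. x points from its front (console, latch; faces the robot, yaw 0 to 0.5) to the hinge side. The console slopes from z 70 at x -46 to z 36 at x -115. Wells: x -5 and +37, y -45, 0, +45; four hold vials, two are empty.
- hood_hinge (a point): Middle of the hinge axis of the hood: 95 mm behind the digester's origin, 84 mm above the bench. The axis runs along the digester's y. The hood is a clear box, open below, 156 mm wide, 135 mm deep, 48 mm high, walls 3 mm, with an opaque grey lip along its lower front edge.
- hood_lip (a point): Middle of the front lower edge of the hood's grey lip; moves with the hood; 161.5 mm from the hinge axis and level with it (84 mm up) when shut. The lip is 156 mm wide, 18 mm deep, 4 mm thick. The latch covers its middle 50 mm; from 25 to 78 mm either side it can be pushed up from below. Shut, it has about 20 mm of air between it and the console.
- hood (a joint): Opening of the hood, rad: 0 shut and latched, grows as the lip rises and swings back. Unlatched, a spring pin lifts it ajar to about 0.13 (lip 21 mm up), where it stays. It weighs 0.22 kg (1 to 1.5 N at the lip) and falls shut if let go below its balance point at about 1.2; beyond 1.3 its own weight carries it to its stop at 1.8, where it rests.
- latch_paddle (a point): Where to press: on top of the black latch paddle, 7 mm from its front end; 105 mm in front of the digester's origin, 69 mm above the bench. The paddle is 36 mm wide, 42 mm long, nearly level, and sticks out forward from the middle of the lip. The latch's hook behind it rises to 93 mm above the bench.
- latch (a joint): Angle of the latch, rad: 0 at rest (spring returns it), grows as the paddle is pressed down, stop at 0.36 (paddle point 15 mm down, about 4 to 7 N). The hood is freed at about 0.3. The paddle may be let go once the hood has sprung up.
- vial_1 (a joint): How far the raised vial stands above its seat, m: 0 fully seated, 0.011 to 0.017 at the start. It slides only up and down in its well, is held by friction (about 4 N to push) and stays where it is left. It may be in any of the four occupied wells.
- vial_1_top (a point): Centre of the flat top of the raised vial's white cap (cap 20 mm across, 15 mm high). When seated this is 103 mm above the bench.
- vial_2 (a joint): As joint vial_1, for a vial that is already seated (0).
- vial_2_top (a point): Centre of the cap's top of this seated vial, 103 mm above the bench. Neighbouring vials stand 42 mm or more apart.
- vial_3 (a joint): As joint vial_1, for a vial that is already seated (0).
- vial_3_top (a point): Centre of the cap's top of this seated vial, 103 mm above the bench.
- vial_4 (a joint): As joint vial_1, for a vial that is already seated (0).
- vial_4_top (a point): Centre of the cap's top of this seated vial, 103 mm above the bench.
- sample_bottle: White sample bottle, 54 mm across, 103 mm high, standing to the left of the block; origin under its centre. Loose; to be left alone.
- blue_vial: Small bottle of blue liquid, 34 mm across, 58 mm high, standing to the right of the block near its front; origin under its centre. Loose; to be left alone.
- filter_box: Small carton, 40 x 62 x 24 mm, lying to the right of the block; origin under its centre. Loose; to be left alone.

How it is judged (in metres and radians):
On the way, in this order (a step that is already met when the one before it is completed fails the run):
1. the latch is pressed and the hood springs ajar (value of joint latch above 0.2 rad and value of joint hood above 0.03 rad).
2. the hood is past its balance point and rests open at its stop, nothing touching it (value of joint hood above 1.72 rad and contact force between the fingers and digester below 0.1 N), for 0.2 s.
3. the raised vial is pushed home (value of joint vial_1 below 0.0015 m), for 0.2 s.
At the end, for the whole second after the job is handed in: The hood rests open at its stop (beyond 1.72 rad) by its own weight, and all four vials are seated to within 1.5 mm (value of joint hood above 1.72 rad and value of joint each of vial_1, vial_2, vial_3, vial_4 below 0.0015 m); the robot touches nothing.
It fails at once if a vial is pulled up instead of pushed (value of joint vial_1 above 0.021 m or value of joint any of vial_2, vial_3, vial_4 above 0.004 m).
It fails at once if a vial is pressed with more than 60 N (contact force between the fingers and vial_1 above 60 N or contact force between the fingers and vial_2 above 60 N or contact force between the fingers and vial_3 above 60 N or contact force between the fingers and vial_4 above 60 N).
It fails at once if the hood is gripped or forced with more than 30 N (contact force between the fingers and hood above 30 N).
It fails at once if a bystander is lifted, tipped or shoved more than 20 mm (distance of any of sample_bottle, blue_vial, filter_box from where it was at the start of the episode above 0.02 m or angle between any of sample_bottle, blue_vial, filter_box's own z axis and vertical above 0.4 rad).
It also fails if it takes over 58 s, if anything falls off the work surface, if the arm or the gripper's body presses on something with over 40 N, if the wrist force passes 120 N, or if a joint passes its speed limit or range.

## Robot

A 7-joint arm with a two-finger parallel gripper is mounted at the origin on a cart in front of the work surface, level with it; the furniture and walls round the work are solid. World frame = base frame: x ahead of the robot, y to its left, z up, the work surface at z = 0. Lengths are in mm, angles in rad, forces in N, time in s.
With the tool pointing down it reaches from about 400 to 875 mm from the base axis. Payload 6.5 kg.
Tool frame: the origin (TCP) lies at the very end of the fingers, on their centre line; the grasp point (between the pads) lies 19 mm behind it; z points along the fingers, y is the line along which they close (so a half turn about z gives the same grasp; the last joint's range is limited). The gripper opens to 88 mm and grips with 3 to 60 N. Pads are 18 mm wide; open, the fingers measure 123 mm over their backs; the gripper's body (75 mm by 187 mm) begins 45 mm behind the grasp point.
Start: joints at [-1.272, 0.536, -0.004, 1.538, 0.003, 1.067, -0.071], TCP at [231.89, 607.221, 238.716] pointing down, gripper open.
Joint ranges: [-2.7, 2.7], [-0.37, 2.16], [-1.27, 1.26], [0.24, 2.4], [-1.31, 4.45], [0.19, 1.91], [-2.76, 2.76]. Speed limits (rad/s): [2.39, 2.39, 3.14, 3.14, 3.14, 3.14, 3.14].

## Interface

Orientations are given as [roll, pitch, yaw] about the fixed x, y, z axes, in that order (R = Rz(yaw) Ry(pitch) Rx(roll)).
In Python, from bench import env, get_image, camera_info, find_in, place_of gives the robot as it stands.
- The arm moves only by the tool servo_tool, never from a script. Its argument "motion" is a list that holds one entry, the list of rows, each a list of 4 numbers: the shift along the tool's x, y, z in cm, then the turn about the tool's z in degrees. In form: [[[tx, ty, tz, spin], ...]]. A call has 1 to 8 rows; each row is the pose to reach, as a shift and turn from the pose commanded when the call began, along the tool's axes at that moment; what a row does not reach only later rows make up. A row lasts 1/12 s, in which the tool goes at most 41.7 mm and 7.16 degrees, less where a joint would pass 70% of its speed; a pose out of reach is approached as far as the arm can. A call with a gripper value outside its range is refused whole. "hand" is the closure, from 0 (fully open) to 1 (shut), set as the call begins (left out, the last holds). The fingers move at their own pace and stop on an object; "squeeze" is the grip in N (left out, the last holds). Time passes only in rows, so rows that repeat a pose let the fingers close. It gives the time, the measured TCP pose, the force, the opening and the grip force at its end, in the units of the state.
- env.sense(): the state, without advancing time (a new reading comes with each control period).
- get_image(name): name is "scene" or "top" or "wrist"; returns the picture (480x640x3 uint8, red, green, blue); there is no depth.
- camera_info(name): a dict with "vfov" (degrees; the focal length in pixels is half the picture's height over the tangent of half this angle, whatever the lens; pixels are square), "cx", "cy" (the principal point, pixels), "position" and "rotation" of the camera in the world. Camera axes: x right, y down, z forward; pixel columns grow to the right and rows downward; lengths in mm; the calibration is good to about 2 mm. A picture is of the moment at which its call begins: read the wrist's pose just before it. camera_info takes no time and is no camera call; for the wrist camera it gives the pose at the moment of the call.
- env.sign_off(): hands the job in; it is judged then, once.
Trained networks look in the newest picture that a camera, given by its name, has taken for a name from the list of things; names that differ only in an ending like _2 or _b are one class to them, and where a whole thing is asked for, a point or a joint stands for the part that bears it (a point fixed in the world has none). Each returns a list of dicts, best first, with "confidence" (0 to 1); they miss things now and then, are a little off and sometimes report something else, mostly with a low value. They report only what shows in the picture. A call takes as long as a camera call.
- find_in(camera, label): "extent" ([left, top, right, bottom] in pixels, round what is visible of it).
- place_of(camera, label): "pixel" ([column, row] in pixels: a listed point, or the origin of a listed thing).
The state is a dict: "time_s": time; "q": joint angles; "qvel": joint speeds; "effort": joint torques, N m; "ee_pos": TCP position; "tool_rot": TCP orientation; "wrist_force": force on the tool from outside, world axes, zero at the start; "wrist_torque": the same for the moment, N m; "width": finger opening in mm; "grip_force": force on a finger pad.
Only numpy, scipy, OpenCV 4.12 (cv2) and the standard library are available. Lean on these libraries where they do the work, as an engineer would, in place of code of your own. Each camera call takes 0.05 s, during which the arm holds its last target. There are 200 camera calls.

## Working session

There is one attempt and no reset: what is moved stays moved. The work goes in short steps, Python scripts to look and compute and a tool call to move; the robot and the scene stay as the last step left them, time stands still between calls to the robot, and variables do not carry over. Pictures are saved under pics/ and viewed, at most 10 in all, crops included, and the job is handed in when it is done.

Besides the shell and the picture viewer there is one more tool, called as a command line: name --argument value ..., lists and objects as JSON in quotes. servo_tool: Moves the arm, as the interface text tells. Its arguments: {"type":"object","properties":{"motion":{"type":"array","items":{"type":"array","items":{"type":"array","items":{"type":"number"}}}},"hand":{"type":"number"},"squeeze":{"type":"number"}},"required":["motion"]}

```bash
ls; mkdir -p pics; cat > h.py <<'E'
import numpy as np, cv2
from scipy.spatial.transform import Rotation as R
from bench import env, get_image, camera_info, find_in, place_of
def ray(cam,px,ci=None):
    c=ci or camera_info(cam); f=240/np.tan(np.radians(c["vfov"])/2)
    d=np.array([(px[0]-c["cx"])/f,(px[1]-c["cy"])/f,1]); return np.array(c["position"]),np.array(c["rotation"])@d
def atz(cam,px,z,ci=None):
    p,d=ray(cam,px,ci); return p+d*(z-p[2])/d[2]
def proj(cam,P,ci=None):
    c=ci or camera_info(cam); f=240/np.tan(np.radians(c["vfov"])/2)
    v=np.array(c["rotation"]).T@(np.array(P)-np.array(c["position"])); return [c["cx"]+f*v[0]/v[2],c["cy"]+f*v[1]/v[2]]
def save(cam,name):
    im=get_image(cam); cv2.imwrite("pics/"+name,im[:,:,::-1]); return im
E
cat > a.py <<'E'
from h import *
np.set_printoptions(precision=1,suppress=True)
ims=[save(c,c+"0.png") for c in("scene","top")]
cv2.imwrite("pics/both.png",cv2.resize(np.hstack(ims)[:,:,::-1],(800,300)))
s=env.sense();print(s["time_s"],s["ee_pos"],s["tool_rot"],s["wrist_force"])
for c in("scene","top"):
    i=camera_info(c);print(c,i["vfov"],i["position"],np.array(i["rotation"]).round(2).tolist())
    for l,z in(("digester",0),("latch_paddle",69),("hood_hinge",84),("hood_lip",84),("vial_1_top",110),("sample_bottle",0),("blue_vial",0),("filter_box",0)):
        for r in place_of(c,l)[:4]: print(l,round(r["confidence"],2),np.array(r["pixel"]),atz(c,r["pixel"],z))
E
python3 a.py
```

```text
pics
0.1 [231.7 606.7 237.9] [-3.1  0.   2.8] [ 0.4  0.6 -1.6]
scene 46.872669752870515 [ 209.2 -279.4  844.3] [-2.43, -0.01, -0.6]Traceback (most recent call last):
  File "a.py", line 9, in <module>
    for r in place_of(c,l)[:4]: print(l,round(r["confidence"],2),np.array(r["pixel"]),atz(c,r["pixel"],z))
                                                                                      ~~~^^^^^^^^^^^^^^^^
  File "h.py", line 8, in atz
    p,d=ray(cam,px,ci); return p+d*(z-p[2])/d[2]
                                            ~^^^
IndexError: invalid index to scalar variable.
```

```bash
sed -i 's/np.array(c\["rotation"\])/R.from_euler("xyz",c["rotation"]).as_matrix()/' h.py; python3 a.py
```

```text
0.25 [231.8 607.  238.3] [-3.1  0.   2.8] [ 0.4  0.7 -0.2]
scene 46.872669752870515 [ 209.2 -279.4  844.3] [-2.43, -0.01, -0.6]
digester 0.86 [324.8 298.3] [555.1 200.7   0. ]
latch_paddle 0.65 [288.9 318.8] [454.2 160.7  69. ]
latch_paddle 0.26 [322.9 297.5] [525.1 164.7  69. ]
hood_lip 0.94 [299.9 295.7] [489.1 180.6  84. ]
sample_bottle 0.63 [250.3 286.4] [454.1 301.4   0. ]
sample_bottle 0.19 [302.6 297.8] [521.6 224.6   0. ]
blue_vial 0.97 [379.  363.7] [554.9  38.4   0. ]
filter_box 0.88 [406.6 316.3] [655.5  85.6   0. ]
top 55.53606017704663 [481.4 247.3 924.3] [-3.03, 0.04, -1.58]
digester 0.74 [356.5 253.5] [557.4 200.    0. ]
digester 0.38 [433.6 253.7] [555.3  45.1   0. ]
latch_paddle 0.97 [378.8 302.3] [460.6 163.9  69. ]
hood_hinge 0.55 [337.9 205. ] [641.8 237.4  84. ]
hood_lip 0.75 [374.2 283.1] [495.9 173.   84. ]
sample_bottle 0.73 [304.3 301.6] [461.4 306.5   0. ]
blue_vial 0.78 [435.8 252.8] [557.   40.7   0. ]
filter_box 0.96 [412.2 204.9] [655.7  84.8   0. ]
filter_box 0.2 [356.4 253.9] [556.6 200.2   0. ]
```

View pics/scene0.png

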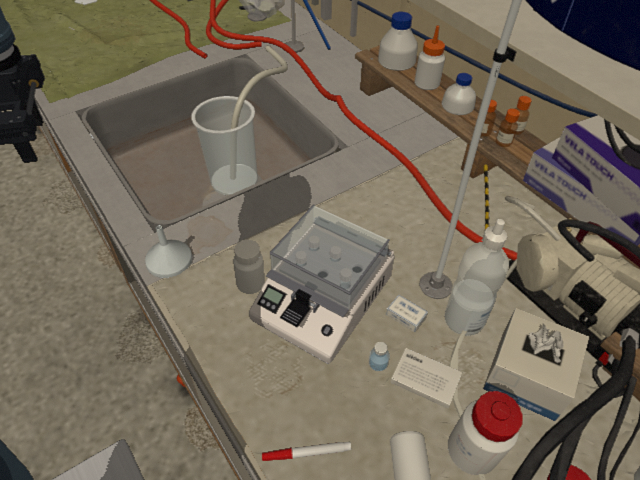

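View pics/top0.png

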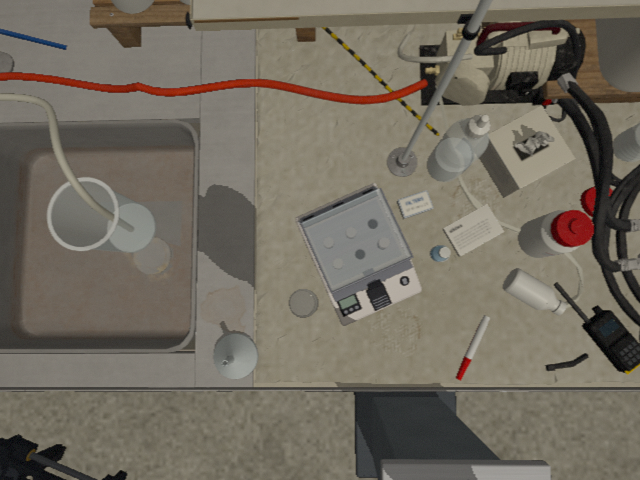

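```bash
cat > fit.py <<'E'
from h import *
from scipy.optimize import least_squares
obs=[("scene",(288.9,318.8),(-105,0,69)),("scene",(299.9,295.7),(-66.5,0,84)),("scene",(324.8,298.3),(0,0,0)),("top",(356.5,253.5),(0,0,0)),("top",(378.8,302.3),(-105,0,69)),("top",(337.9,205),(95,0,84)),("top",(374.2,283.1),(-66.5,0,84))]
W=lambda p,P: np.array([p[0],p[1],0])+R.from_euler("z",p[2]).apply(P)
ci={c:camera_info(c) for c in("scene","top")}
f=lambda p: np.concatenate([np.array(proj(c,W(p,P),ci[c]))-u for c,u,P in obs])
r=least_squares(f,[556,200,.38],loss="soft_l1"); print(r.x, r.fun.round(1)); p=r.x
for c in ci:
    im=cv2.imread(f"pics/{c}0.png"); 
    for l in("vial_1_top",):
        for d in find_in(c,l)[:8]: print(c,l,d)
    u=proj(c,W(p,(16,0,100)),ci[c]); x,y=int(u[0]),int(u[1]); k=6
    cr=cv2.resize(im[y-45:y+45,x-60:x+60],None,fx=k,fy=k,interpolation=cv2.INTER_CUBIC)
    for wx in(-5,37):
        for wy in(-45,0,45):
            for z,col in((103,(0,255,0)),(117,(0,0,255))):
                v=proj(c,W(p,(wx,wy,z)),ci[c]); cv2.circle(cr,(int((v[0]-x+60)*k),int((v[1]-y+45)*k)),3,col,-1)
    cv2.imwrite(f"pics/{c}1.png",cr)
E
python3 fit.py
```

```text
[5.55047596e+02 2.01362488e+02 3.80836752e-01] [ 1.2 -1.6  3.4  0.5 -0.2 -0.2 -0.7  1.2  0.9  1.7  0.4 -0.8 -2.   1.4]
```

View pics/scene1.png

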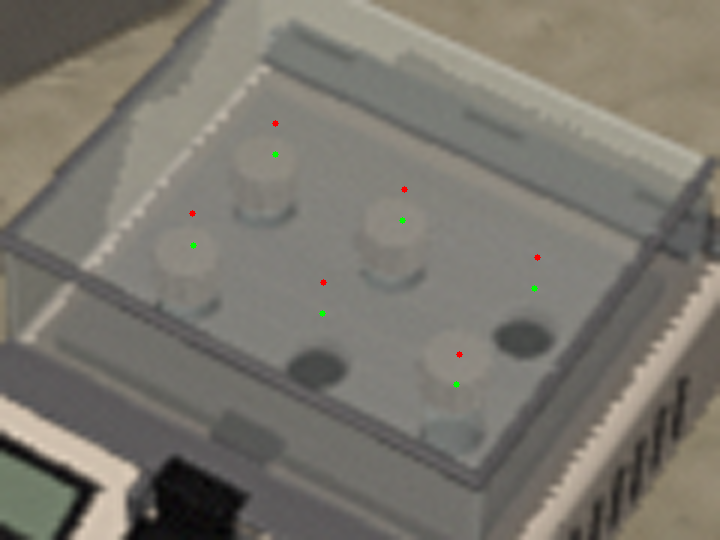

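View pics/top1.png

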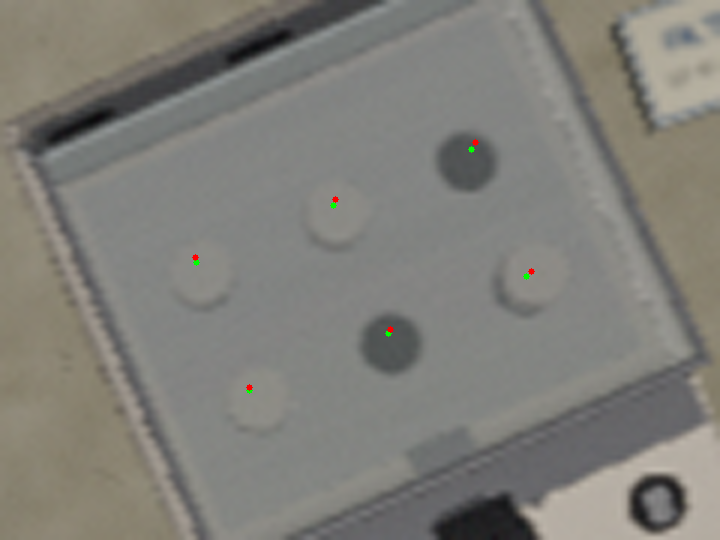

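```bash
cat > d.py <<'E'
import sys
from h import *
P=np.array([554.7,201,0]); Y=.381
def W(o): return P+R.from_euler("z",Y).apply(o)
s=env.sense(); T=R.from_euler("xyz",s["tool_rot"]); e=np.array(s["ee_pos"])
print("t",s["time_s"],"own",R.from_euler("z",-Y).apply(e-P).round(1),"rot",np.round(s["tool_rot"],3),"F",R.from_euler("z",-Y).apply(s["wrist_force"]).round(1),"q",np.round(s["q"],2))
spin=np.degrees(s["tool_rot"][2]-(Y+np.pi)); print("spin",((spin+180)%360-180).round(1))
for a in sys.argv[1:]:
    o=np.array(eval(a),float); print(a,"shift cm",(T.inv().apply(W(o)-e)/10).round(2))
E
python3 d.py "(-107,0,150)"
```

```text
t 1.15 own [-148.6  497.1  238.7] rot [3.142 0.    2.777] F [-0.4  1.3 -0.7] q [-1.27  0.54 -0.    1.54  0.    1.07 -0.07]
spin -42.7
(-107,0,150) shift cm [-36.79 -33.7    8.87]
```

servo_tool --motion '[[[-3,-2.8,0.5,-6],[-6,-5.6,1,-12],[-9,-8.4,1.5,-18],[-12,-11.2,2,-24],[-15,-14,2.5,-30],[-18,-16.8,3,-36],[-21,-19.6,3.5,-42.7],[-24,-22.4,4,-42.7]]]' --hand 1

```text
time_s: 1.82
ee_pos: [376.6, 311.0, 198.9]
tool_rot: [3.141, 0.001, -2.755]
wrist_force: [1.4, -0.5, -0.4]
width: 36.9
grip_force: 0.0
```

```bash
python3 d.py "(-107,0,130)"
```

```text
t 1.8167 own [-124.4  168.4  198.9] rot [ 3.141e+00  1.000e-03 -2.755e+00] F [ 1.1 -1.  -0.4] q [-0.7   0.32 -0.1   1.99  0.04  0.83  1.14]
spin 0.3
(-107,0,130) shift cm [ -1.64 -16.85   6.88]
```

servo_tool --motion '[[[-0.3,-3,1,0.3],[-0.6,-6,2,0.3],[-0.9,-9,3,0.3],[-1.2,-12,4.5,0.3],[-1.6,-15,6,0.3],[-1.64,-16.85,6.9,0.3],[-1.64,-16.85,6.9,0.3],[-1.64,-16.85,6.9,0.3]]]'

```text
time_s: 2.48
ee_pos: [453.9, 161.5, 129.5]
tool_rot: [-3.141, -0.001, -2.769]
wrist_force: [0.0, -0.1, 0.5]
width: 0.6
grip_force: 0.0
```

```bash
cat > l.py <<'E'
from h import *
c=save("wrist","w1.png")
for l,z in(("latch_paddle",69),("hood_lip",84)):
    for k in("wrist","top"):
        if k=="top": get_image(k)
        for r in place_of(k,l)[:2]: print(k,l,round(r["confidence"],2),atz(k,r["pixel"],z).round(1))
E
python3 l.py; python3 d.py "(-107,0,75)"
```

```text
wrist latch_paddle 0.63 [458.8 161.7  69. ]
top hood_lip 0.77 [495.3 171.2  84. ]
t 2.8333 own [-107.7    2.7  130.2] rot [ 3.141e+00  1.000e-03 -2.765e+00] F [ 0.9  0.2 -0.6] q [-0.41  0.42 -0.03  2.06  0.02  0.66  1.49]
spin -0.2
(-107,0,75) shift cm [-0.07 -0.27  5.52]
```

View pics/w1.png

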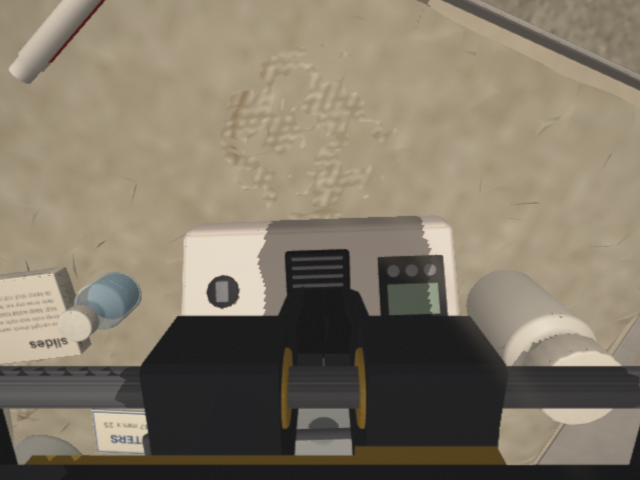

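servo_tool --motion '[[[-0.1,-0.2,2,0],[-0.1,-0.2,4,0],[-0.1,-0.2,5.5,0],[-0.1,-0.2,6.2,0],[-0.1,-0.2,6.8,0],[-0.1,-0.2,7.2,0],[-0.1,-0.2,7.5,0],[-0.1,-0.2,7.5,0]]]'

```text
time_s: 3.5
ee_pos: [456.4, 161.7, 56.2]
tool_rot: [3.141, 0.002, -2.766]
wrist_force: [-3.5, 0.2, 15.0]
width: 0.4
grip_force: 7.5
```

```bash
python3 d.py; python3 - <<'E'
from h import *
im=save("scene","s2.png"); cv2.imwrite("pics/s2c.png",cv2.resize(im[200:360,220:420,::-1],None,fx=3,fy=3))
for k in("scene","top"):
    if k=="top": get_image(k)
    print(k,place_of(k,"hood_lip")[:1])
E
```

```text
t 3.5 own [-1.058e+02  1.000e-01  5.620e+01] rot [ 3.141e+00  2.000e-03 -2.766e+00] F [-3.2  1.5 15. ] q [-0.41  0.56 -0.03  2.08  0.03  0.5   1.48]
spin -0.3
scene []
top [{'pixel': [374.5, 283.4], 'confidence': 0.68}]
```

View pics/s2c.png

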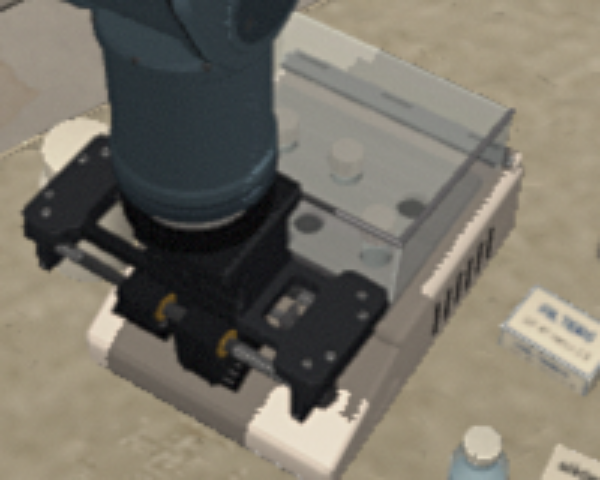

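```bash
cat >> h.py <<'E'
P0=np.array([554.7,201,0]); Y0=.381
def hoodpt(x,y,z,th): # x,z rel hinge, hood frame
    c,s=np.cos(th),np.sin(th); o=np.array([95+x*c+z*s,y,84-x*s+z*c]); return P0+R.from_euler("z",Y0).apply(o)
E
python3 - <<'E'
from h import *
c=camera_info("scene")
for th in(0,.03,.08,.13): 
    u=np.array(proj("scene",hoodpt(-143.5,-78,48,th),c)); print(th,((u-[220,200])*3).round())
E
```

```text
0 [390. 282.]
0.03 [392. 275.]
0.08 [395. 263.]
0.13 [399. 252.]
```

servo_tool --motion '[[[0.3,0,-2,0],[0.5,0,-4,0],[0.5,0,-6,0],[0,0,-8,0],[-1,0,-8.6,0],[-2.2,0,-8.6,0],[-3,0,-8.6,0],[-3,0,-8.6,0]]]'

```text
time_s: 4.37
ee_pos: [484.9, 172.6, 141.2]
tool_rot: [3.142, 0.002, -2.766]
wrist_force: [-0.6, 0.6, -0.4]
width: 0.6
grip_force: 0.0
```

```bash
cat > hd.py <<'E'
from h import *
import sys
n=sys.argv[1]
im=save("scene",n+".png")
cv2.imwrite("pics/"+n+"c.png",cv2.resize(im[170:350,220:420,::-1],None,fx=3,fy=3))
E
python3 hd.py s3; python3 d.py "(-50,0,136)"
```

```text
t 4.4167 own [-76.7  -0.5 140.7] rot [-3.142  0.    -2.766] F [-0.9 -1.2 -0.1] q [-0.4   0.44 -0.03  1.97  0.02  0.72  1.5 ]
spin -0.3
(-50,0,136) shift cm [-2.67  0.07  0.47]
```

View pics/s3c.png

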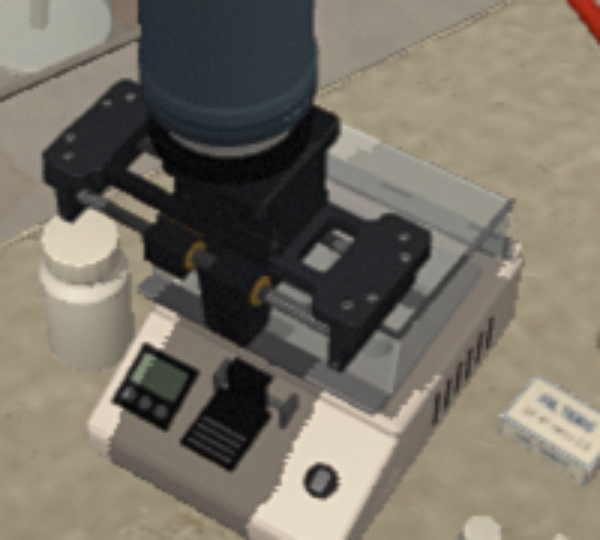

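servo_tool --motion '[[[-0.8,0,0.5,0],[-1.4,0,0.5,0],[-1.8,0,0.5,0],[-2.1,0,0.5,0],[-2.3,0,0.5,0],[-2.4,0,0.5,0]]]'

```text
time_s: 4.92
ee_pos: [503.9, 179.9, 135.1]
tool_rot: [-3.141, -0.005, -2.766]
wrist_force: [-7.3, -2.2, 3.6]
width: 0.6
grip_force: 3.9
```

```bash
python3 d.py
```

```text
t 4.9167 own [-55.   -0.6 135.1] rot [-3.141 -0.005 -2.766] F [-7.6  0.7  3.6] q [-0.4   0.49 -0.03  1.92  0.02  0.74  1.5 ]
spin -0.3
```

servo_tool --motion '[[[-0.25,0,-0.4,0],[-0.5,0,-1.05,0],[-0.85,0,-1.7,0],[-1.2,0,-2.3,0],[-1.6,0,-2.9,0],[-2,0,-3.5,0],[-2,0,-3.5,0]]]'

```text
time_s: 5.5
ee_pos: [522.3, 187.8, 171.3]
tool_rot: [3.141, -0.005, -2.766]
wrist_force: [-8.9, -2.1, 5.3]
width: 0.5
grip_force: 5.3
```

```bash
python3 d.py; python3 hd.py s4
```

```text
t 5.5 own [-35.   -0.2 171.3] rot [ 3.141 -0.005 -2.766] F [-9.   1.4  5.3] q [-0.4   0.46 -0.03  1.85  0.02  0.84  1.51]
spin -0.3
```

View pics/s4c.png

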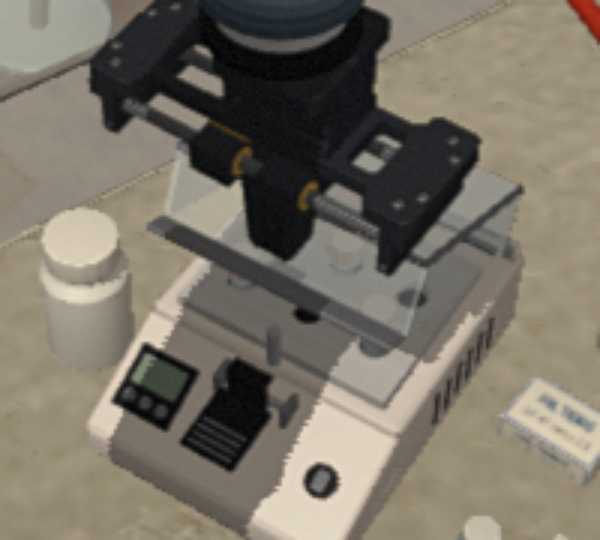

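servo_tool --motion '[[[-0.45,0,-0.6,0],[-0.9,0,-1.15,0],[-1.4,0,-1.65,0],[-1.95,0,-2.15,0],[-2.5,0,-2.6,0],[-3.1,0,-3.05,0],[-3.7,0,-3.45,0],[-4.3,0,-3.85,0]]]'

```text
time_s: 6.22
ee_pos: [562.4, 205.0, 210.6]
tool_rot: [3.139, -0.003, -2.765]
wrist_force: [-9.7, 0.3, 11.5]
width: 0.5
grip_force: 7.2
```

```bash
python3 d.py
```

```text
t 6.2167 own [  8.6   0.9 210.6] rot [ 3.139e+00 -3.000e-03 -2.765e+00] F [-8.9  3.8 11.5] q [-0.41  0.48 -0.02  1.7   0.01  0.96  1.51]
spin -0.3
```

servo_tool --motion '[[[0,0,0,0],[0,0,0,0]]]'

```text
time_s: 6.38
ee_pos: [563.2, 205.4, 211.0]
tool_rot: [3.139, -0.001, -2.765]
wrist_force: [-9.8, 0.1, 13.6]
width: 0.6
grip_force: 8.0
```

```bash
python3 d.py; cat > ov.py <<'E'
from h import *
import sys
n=sys.argv[1]
im=save("scene",n+".png")[:,:,::-1].copy()
x0,y0,x1,y1=210,130,430,310;k=3.5
im=cv2.resize(im[y0:y1,x0:x1],None,fx=k,fy=k); ci=camera_info("scene")
for i,th in enumerate(map(float,sys.argv[2:])):
    pts=[hoodpt(-161.5,y,0,th) for y in(-78,78)]+[hoodpt(-143.5,y,48,th) for y in(78,-78)]
    u=np.array([(np.array(proj("scene",p,ci))-[x0,y0])*k for p in pts]).astype(int)
    cv2.polylines(im,[u],True,[(0,0,255),(0,255,0),(255,0,0)][i],1)
cv2.imwrite("pics/"+n+"o.png",im)
E
python3 ov.py s5 .7 .85 1.0
```

```text
t 6.3833 own [  9.5   0.9 211. ] rot [ 3.139e+00 -1.000e-03 -2.765e+00] F [-9.   3.8 13.6] q [-0.41  0.48 -0.02  1.7   0.01  0.96  1.51]
spin -0.3
```

View pics/s5o.png

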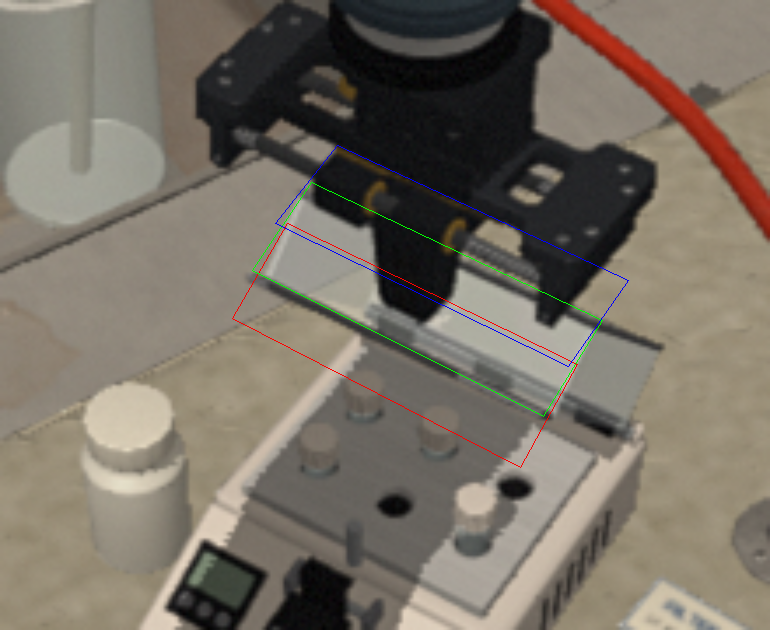

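servo_tool --motion '[[[-0.4,0,-0.45,0],[-0.75,0,-0.75,0],[-1.4,0,-1.05,0],[-2.05,0,-1.3,0],[-2.75,0,-1.55,0]]]'

```text
time_s: 6.85
ee_pos: [590.6, 214.7, 225.3]
tool_rot: [3.141, 0.001, -2.766]
wrist_force: [-1.8, 1.3, 4.0]
width: 0.2
grip_force: 2.0
```

```bash
python3 d.py
```

```text
t 6.85 own [ 38.4  -0.6 225.3] rot [ 3.141e+00  1.000e-03 -2.766e+00] F [-1.2  1.9  4. ] q [-0.41  0.51 -0.02  1.61  0.01  1.02  1.52]
spin -0.3
```

servo_tool --motion '[[[-0.7,0,-0.2,0],[-1.45,0,-0.35,0],[-2.2,0,-0.5,0],[-2.9,0,-0.6,0],[-3.6,0,-0.65,0],[-4.4,0,-0.7,0],[-5.1,0,-0.65,0],[-5.9,0,-0.6,0]]]'

```text
time_s: 7.52
ee_pos: [646.4, 237.7, 232.1]
tool_rot: [3.14, 0.004, -2.765]
wrist_force: [-0.6, 4.4, 6.1]
width: 0.4
grip_force: 2.8
```

servo_tool --motion '[[[-0.5,0,0.1,0],[-1,0,0.2,0],[-1,0,0.2,0]]]'

```text
time_s: 7.77
ee_pos: [656.7, 242.2, 230.6]
tool_rot: [3.139, 0.007, -2.765]
wrist_force: [-1.3, 4.7, 9.5]
width: 0.6
grip_force: 4.4
```

```bash
python3 d.py; python3 ov.py s6 1.4 1.6 1.8
```

```text
t 7.7667 own [110.    0.3 230.6] rot [ 3.139  0.007 -2.765] F [0.6 4.8 9.5] q [-0.41  0.63 -0.01  1.4   0.01  1.11  1.53]
spin -0.3
```

View pics/s6o.png

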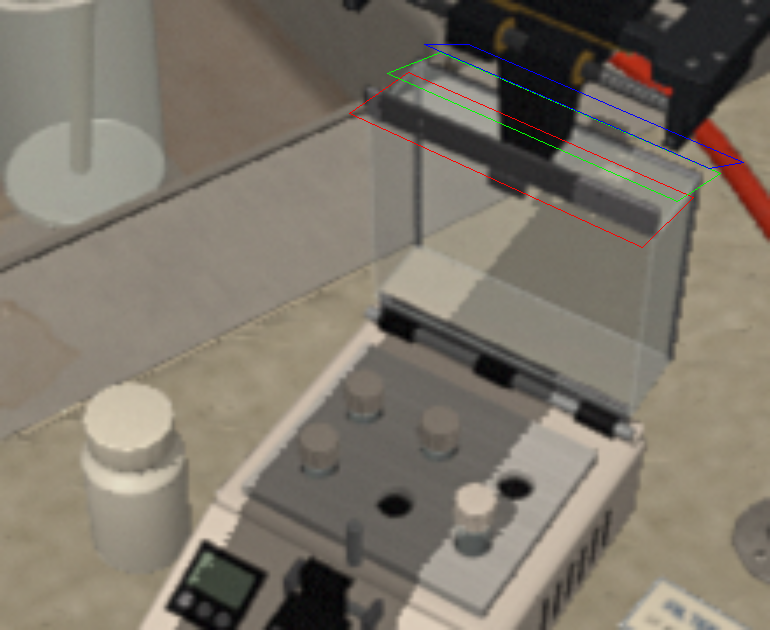

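servo_tool --motion '[[[-0.8,0,-0.6,0],[-1.4,0,-2,0],[-1.6,0,-4,0],[-1.6,0,-6,0],[-1.6,0,-7,0],[-1.6,0,-7,0]]]'

```text
time_s: 8.32
ee_pos: [670.8, 244.7, 301.0]
tool_rot: [-3.141, 0.004, -2.767]
wrist_force: [0.0, -0.3, -0.1]
width: 0.3
grip_force: 0.0
```

```bash
python3 d.py "(-5,-45,250)" "(-5,-45,125)"; python3 - <<'E'
from h import *
for k in("scene","top"):
    save(k,k+"7.png"); ci=camera_info(k)
    for r in place_of(k,"hood_lip")[:2]: print(k,r)
    for t in(1.3,1.5,1.8): print(t,np.round(proj(k,hoodpt(-161.5,0,0,t),ci)))
E
```

```text
t 8.3167 own [124.1  -2.6 301. ] rot [-3.141  0.004 -2.767] F [-0.1 -0.3 -0.1] q [-0.41  0.6  -0.    1.27  0.    1.26  1.53]
spin -0.4
(-5,-45,250) shift cm [12.9  -4.32  5.05]
(-5,-45,125) shift cm [12.95 -4.31 17.55]
scene {'pixel': [365.7, 157.9], 'confidence': 0.85}
1.3 [345. 188.]
1.5 [356. 174.]
1.8 [371. 160.]
top {'pixel': [326.7, 160.6], 'confidence': 0.6}
1.3 [350. 211.]
1.5 [342. 191.]
1.8 [330. 163.]
```

servo_tool --motion '[[[3,-1,0,0],[6.5,-2,0,0],[10,-3.3,1,0],[12.9,-4.3,4,0],[12.9,-4.3,7.5,0],[12.9,-4.3,11,0],[12.9,-4.3,13.5,0],[12.9,-4.3,13.5,0]]]'

```text
time_s: 9.18
ee_pos: [560.3, 156.2, 157.9]
tool_rot: [3.141, -0.011, -2.766]
wrist_force: [-0.7, -0.2, 0.2]
width: 0.3
grip_force: 0.0
```

```bash
python3 - <<'E'
from h import *
for k,z in(("wrist",117),("top",110),("scene",110)):
    get_image(k)
    for r in place_of(k,"vial_1_top")[:5]:
        o=R.from_euler("z",-Y0).apply(atz(k,r["pixel"],z)-P0); print(k,round(r["confidence"],2),np.round(r["pixel"]),o.round(1))
E
python3 d.py "(-5,-45,125)"
```

```text
wrist 0.69 [322. 283.] [  0.2 -43.6 117. ]
wrist 0.28 [486. 274.] [ -4.7  40.5 117. ]
top 0.48 [338. 262.] [ -5.8  43.5 110. ]
scene 0.49 [346. 275.] [ -5.3 -43.7 110. ]
t 9.4833 own [ -5.4 -44.  165.6] rot [-3.141e+00  3.000e-03 -2.766e+00] F [ 1.1  0.5 -0.2] q [-0.34  0.52 -0.01  1.77  0.01  0.85  1.59]
spin -0.3
(-5,-45,125) shift cm [-0.03 -0.1   4.06]
```

servo_tool --motion '[[[0,0,2,0],[0,0,3.8,0],[0,0,4.6,0],[0,0,5,0],[0,0,5.4,0],[0,0,5.8,0],[0,0,6.1,0],[0,0,6.2,0]]]'

```text
time_s: 10.15
ee_pos: [565.0, 157.8, 103.3]
tool_rot: [3.142, 0.0, -2.766]
wrist_force: [-9.6, -1.9, 23.3]
width: 0.6
grip_force: 11.7
```

servo_tool --motion '[[[0,0,0.05,0],[0,0,0.1,0],[0,0,0.1,0]]]'

```text
time_s: 10.4
ee_pos: [565.0, 157.8, 103.3]
tool_rot: [3.142, 0.001, -2.766]
wrist_force: [-9.8, -2.8, 22.5]
width: 0.5
grip_force: 11.3
```

servo_tool --motion '[[[0,0,0.1,0],[0,0,0.15,0],[0,0,0.15,0],[0,0,0.15,0]]]'

```text
time_s: 10.73
ee_pos: [565.1, 157.9, 103.2]
tool_rot: [3.142, 0.001, -2.767]
wrist_force: [-14.3, -4.1, 35.8]
width: 0.6
grip_force: 17.5
```

servo_tool --motion '[[[0,0,-1,0],[0,0,-3,0],[0,0,-6,0],[0.5,0,-10,0],[1,0,-14,0],[4,0,-17,0],[8,0,-18,0],[12,0,-18,0]]]'

```text
time_s: 11.4
ee_pos: [454.7, 114.2, 282.7]
tool_rot: [-3.141, 0.008, -2.766]
wrist_force: [0.1, 1.2, 0.1]
width: 0.5
grip_force: 0.0
```

servo_tool --motion '[[[4,0,0,0],[8,3,0,0],[10,6,0,0],[10,10,0,0],[10,14,0,0],[10,18,0,0],[10,18,0,0]]]'

```text
time_s: 11.98
ee_pos: [291.8, 251.4, 280.5]
tool_rot: [3.138, 0.004, -2.757]
wrist_force: [0.1, 0.5, 0.2]
width: 0.7
grip_force: 0.0
```

```bash
python3 d.py; python3 - <<'E'
from h import *
ci=camera_info("scene")
save("scene","s9.png"); print(place_of("scene","hood_lip")[:1])
for r in place_of("scene","vial_1_top")[:5]: print(np.round(r["pixel"],1),R.from_euler("z",-Y0).apply(atz("scene",r["pixel"],103)-P0).round(1))
im=cv2.imread("pics/s9.png");im=cv2.resize(im[130:350,220:420],None,fx=4,fy=4,interpolation=cv2.INTER_CUBIC)[280:]
for x,y in((-5,-45),(-5,45),(37,0),(37,45)):
    u=(np.array(proj("scene",P0+R.from_euler("z",Y0).apply((x,y,103)),ci))-[220,130])*4-[0,280]; cv2.circle(im,tuple(u.astype(int).tolist()),3,(0,255,0),-1)
cv2.imwrite("pics/s9c.png",im)
E
```

```text
t 11.9833 own [-225.3  144.5  280.5] rot [ 3.138  0.004 -2.757] F [0.2 0.4 0.2] q [-0.56  0.03 -0.27  2.12  0.01  0.99  1.12]
spin 0.2
[]
[343.1 277.8] [ -8.6 -41.3 103. ]
```

```bash
python3 - <<'E'
from h import *
get_image("top"); get_image("scene")
for k in("top","scene"): print(k,place_of(k,"hood_lip")[:1],[np.round(proj(k,hoodpt(-161.5,0,0,t))) for t in(0,1.7,1.8)])
for l,p in(("sample_bottle",(461,306)),("blue_vial",(557,41)),("filter_box",(656,85))): print(l,[atz("top",r["pixel"],0).round() for r in place_of("top",l)[:1]],p)
E
```

```text
top [{'pixel': [326.9, 161.6], 'confidence': 0.76}] [array([372., 285.]), array([334., 172.]), array([330., 163.])]
scene [{'pixel': [364.2, 159.1], 'confidence': 0.58}] [array([303., 296.]), array([366., 164.]), array([371., 160.])]
sample_bottle [array([461., 311.,   0.])] (461, 306)
blue_vial [array([556.,  38.,   0.])] (557, 41)
filter_box [array([651.,  87.,   0.])] (656, 85)
```

```bash
python3 -c "
from bench import env; print(env.sign_off())"
```

```text
the job is handed in; nothing more can be done
None
```

The job is handed in: the latch was pressed, the hood stands open at about 1.8 rad, the raised front-right vial stopped solidly at its seated height (103 mm), and the bottle, small vial and carton read within about 5 mm of where they started; the sign-off returned no verdict.

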